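# Tilt-test dropped pump battery packs and lock the sound one in the charger

## Task

Three infusion-pump battery packs that were dropped are lying on the bench; they look alike, but in two of them the heavy cell block has broken loose and slides to and fro inside the housing when the pack is tilted in the hand, while in one nothing shifts. Stand the sound pack, contact end down, fully home in the free bay of the charger, and push the bay's red locking slide across to its end stop so that its plate lies in the pack's groove. A loose pack must never go into the charger: leave the two loose ones lying on the bench, and do not disturb the tape roll, pill box or tablet bottle.

Things in the scene. Friction and masses are not known exactly. Their poses are not given: they have to be found in the camera images.
- pack_1_centre (a point): Centre of a sealed battery pack lying on the bench: white housing 150 long x 44 wide x 50 mm high, blue cap at one end, black contact foot at the other, 0.5 to 0.6 kg. Axes: x along its length from the foot to the blue cap, y across its 44 mm width, z up while it lies. x points to the robot's right at the start. Sound or loose inside: not to be seen. See pack_2_centre and pack_3_centre, which are alike.
- pack_2_centre (a point): Centre of another such pack. Contact foot: last 27 mm at the -x end, 44 x 50 mm. Behind it, 27 to 43 mm from the foot end, a groove 9 mm deep in both 44 mm-apart side faces (only 26 mm wide in y there); grip it elsewhere. The groove lets it go into the bay either way round.
- pack_3_centre (a point): Centre of a third such pack. In a loose one a 0.3 kg block runs freely along x, 33 mm either way from the middle, once the pack is tilted end-down by more than about 8 degrees, and stays at that end when level: the balance shifts (about 0.19 N m at the hand between its two ends). In the sound one the balance stays the same.
- pack_1_foot (a point): Centre of that pack's contact end face (44 x 50 mm), 75 mm from its centre along -x; same axes as the pack.
- pack_2_foot (a point): Centre of that pack's contact end face; as pack_1_foot.
- pack_3_foot (a point): Centre of that pack's contact end face; as pack_1_foot.
- pack_1_cells (a joint): Where the cell block inside pack_1 sits, m along the pack's x: 0 on its mounts, -0.033 run to the foot end, 0.033 run to the blue end. Not to be seen from outside. 0 in every pack at the start; changes only when a loose pack is tilted.
- pack_2_cells (a joint): Where the cell block inside pack_2 sits, m along the pack's x: 0 on its mounts, -0.033 run to the foot end, 0.033 run to the blue end. Not to be seen from outside. 0 in every pack at the start; changes only when a loose pack is tilted.
- pack_3_cells (a joint): Where the cell block inside pack_3 sits, m along the pack's x: 0 on its mounts, -0.033 run to the foot end, 0.033 run to the blue end. Not to be seen from outside. 0 in every pack at the start; changes only when a loose pack is tilted.
- bay_floor (a point): Floor centre of the charger's free bay, 20 mm over the bench. Charger fixed, white, 142 x 230 mm; x points away from the robot, y left, z up. Bay: 49 (x) x 55 mm (y), 25 mm deep, top at 45 mm with a 4 mm bevel, for a pack standing with its grooved sides to x. Rear wall 78 mm high, 35 mm behind the bay centre. The other bay, 95 mm to -y, holds a pack (170 mm high) on charge, locked.
- lock_fin (a point): Middle of the red thumb fin of the free bay's locking slide: 24 (x) x 16 (y) x 36 mm high, from 57 to 93 mm over the bench; this point at 79 mm, 76 mm in front (-x) of the bay centre. Axes as bay_floor. Its steel plate (36 mm wide, 51 to 57 mm over the bench) passes through the groove of a pack that is fully home, and is stopped by one that is not.
- lock (a joint): Travel of the locking slide in m along the charger's -y: 0 open (fin 52 mm to the left of the bay centre), 0.052 at its end stop, in front of the pack. Stays where it is left; about 2 N to move.
- tape: Roll of beige tape, 53 mm across, 18 mm high, near the right front; origin centre of underside. Leave alone.
- pillbox: Blue four-lid pill box, 132 x 47 x 29 mm, near the right front; origin centre of underside. Leave alone.
- tablet_bottle: White tablet bottle with a green band, 38 mm across, 68 mm high, behind the packs, to the left of the charger; origin centre of underside. Leave alone.

How it is judged (in metres and radians):
On the way, in this order (a step that is already met when the one before it is completed fails the run):
1. a sound pack (cell block still on its mounts) stands fully home in the free bay (((distance between pack_1_foot and bay_floor below 0.006 m and angle between pack_1_centre's own x axis and vertical below 0.1 rad and value of joint pack_1_cells above -0.012 m) or (distance between pack_2_foot and bay_floor below 0.006 m and angle between pack_2_centre's own x axis and vertical below 0.1 rad and value of joint pack_2_cells above -0.012 m) or (distance between pack_3_foot and bay_floor below 0.006 m and angle between pack_3_centre's own x axis and vertical below 0.1 rad and value of joint pack_3_cells above -0.012 m))), for 0.2 s.
2. the locking slide is at its end stop (value of joint lock above 0.049 m), for 0.2 s.
At the end, for the whole second after the job is handed in: the sound pack stands upright in the free bay with its contact end on the bay floor (within 6 mm of the floor's centre, tilted under 0.1 rad), the locking slide is within 3 mm of its end stop, and the two loose packs lie on the bench (((distance between pack_1_foot and bay_floor below 0.006 m and angle between pack_1_centre's own x axis and vertical below 0.1 rad and value of joint pack_1_cells above -0.012 m) or (distance between pack_2_foot and bay_floor below 0.006 m and angle between pack_2_centre's own x axis and vertical below 0.1 rad and value of joint pack_2_cells above -0.012 m) or (distance between pack_3_foot and bay_floor below 0.006 m and angle between pack_3_centre's own x axis and vertical below 0.1 rad and value of joint pack_3_cells above -0.012 m)) and value of joint lock above 0.049 m and ((distance between pack_1_foot and bay_floor below 0.006 m and angle between pack_1_centre's own x axis and vertical below 0.1 rad) or (height (world z) of pack_1_centre between 0.015 and 0.035 m and height (world z) of pack_1_foot below 0.035 m)) and ((distance between pack_2_foot and bay_floor below 0.006 m and angle between pack_2_centre's own x axis and vertical below 0.1 rad) or (height (world z) of pack_2_centre between 0.015 and 0.035 m and height (world z) of pack_2_foot below 0.035 m)) and ((distance between pack_3_foot and bay_floor below 0.006 m and angle between pack_3_centre's own x axis and vertical below 0.1 rad) or (height (world z) of pack_3_centre between 0.015 and 0.035 m and height (world z) of pack_3_foot below 0.035 m))); the robot touches nothing.
It fails at once if a loose pack is put into the charger bay ((distance between pack_1_foot and bay_floor below 0.02 m and value of joint pack_1_cells below -0.015 m) or (distance between pack_2_foot and bay_floor below 0.02 m and value of joint pack_2_cells below -0.015 m) or (distance between pack_3_foot and bay_floor below 0.02 m and value of joint pack_3_cells below -0.015 m)).
It fails at once if the tape roll, pill box or tablet bottle is pushed more than 30 mm from its place (distance of any of tape, pillbox, tablet_bottle from where it was at the start of the episode above 0.03 m).
It also fails if it takes over 72 s, if anything falls off the work surface, if the arm or the gripper's body presses on something with over 40 N, if the wrist force passes 120 N, or if a joint passes its speed limit or range.

## Robot

A 6-joint arm with a two-finger parallel gripper is mounted at the origin on a cart in front of the work surface, level with it; the furniture and walls round the work are solid. World frame = base frame: x ahead of the robot, y to its left, z up, the work surface at z = 0. Lengths are in m, angles in degrees, forces in N, time in s.
With the tool pointing down it reaches from about 0.3 to 0.775 m from the base axis. Payload 14.6 kg.
Tool frame: the origin (TCP) lies at the very end of the fingers, on their centre line; the grasp point (between the pads) lies 19 mm behind it; z points along the fingers, y is the line along which they close (so a half turn about z gives the same grasp; the last joint's range is limited). The gripper opens to 94 mm and grips with 3 to 60 N. Pads are 16 mm wide; open, the fingers measure 119 mm over their backs; the gripper's body (75 mm by 177 mm) begins 78 mm behind the grasp point.
Start: joints at [70.21, 17.183, 87.147, -0, 75.671, -3.816], TCP at [0.151, 0.529, 0.205] pointing down, gripper open.
Joint ranges: [-173.82, 173.82], [-45.26, 126.66], [13.44, 144.39], [-59.66, 239.66], [0, 175.72], [-146.38, 146.38]. Speed limits (degrees/s): [127.2, 127.2, 147.25, 180, 180, 180].

## Interface

Orientations are given as a 3x3 rotation matrix whose columns are the frame's x, y, z axes.
In Python, from bench import sensors, capture, calibration, order gives the robot as it stands.
- The arm moves only by the shell command python3 -m handwheel 'ROWS' [FORCE]. ROWS is a JSON object of lists of equal length, an entry for each row: "claw": the finger opening in cm, from 0 to 9.4; "linear": the shift along the world's x, y, z in cm, a list of three; "rot": the turn, a rotation vector about the world's x, y, z in degrees, a list of three. In form: {"claw": [claw, ...], "linear": [[dx, dy, dz], ...], "rot": [[wx, wy, wz], ...]}. A call has 1 to 5 rows; each row shifts and turns the commanded pose from where the row before left it; what a row does not reach is not made up. A row lasts 1/12 s, in which the tool goes at most 41.7 mm and 7.16 degrees, less where a joint would pass 70% of its speed; a pose out of reach is approached as far as the arm can. A call is refused whole if a number of a shift passes 4.17 or a number of a turn 7.16, either way. A call with a gripper value outside its range is refused whole. The fingers move at their own pace and stop on an object; FORCE is the grip in N (left out, the last holds). Time passes only in rows, so rows that do not move let the fingers close. It gives the time, the measured TCP pose, the force, the opening and the grip force at its end, in the units of the state.
- sensors.get_state(): the state, without advancing time (a new reading comes with each control period).
- capture(name): name is "scene" or "top" or "wrist"; returns the picture (420x560x3 uint8, red, green, blue); there is no depth.
- calibration(name): a dict with "camera_matrix" (3x3 intrinsics, pixels), "cam_to_world" (4x4, takes a point from camera to world coordinates). Camera axes: x right, y down, z forward; pixel columns grow to the right and rows downward; lengths in m; the calibration is good to about 2 mm. A picture is of the moment at which its call begins: read the wrist's pose just before it. calibration takes no time and is no camera call; for the wrist camera it gives the pose at the moment of the call.
- order.finish_job(): hands the job in; it is judged then, once.
The state is a dict: "t": time; "joint_positions": joint angles; "qvel": joint speeds; "joint_efforts": joint torques, N m; "tcp_pos": TCP position; "tcp_rot": TCP orientation; "force": force on the tool from outside, world axes, zero at the start; "torque": the same for the moment, N m; "gripper_width": finger opening in m; "grasp_force": force on a finger pad.
Only numpy, scipy, OpenCV 4.12 (cv2) and the standard library are available. Lean on these libraries where they do the work, as an engineer would, in place of code of your own. Each camera call takes 0.05 s, during which the arm holds its last target. There are 200 camera calls.

## Working session

There is one attempt and no reset: what is moved stays moved. The work goes in short steps, Python scripts to look and compute and a shell command to move; the robot and the scene stay as the last step left them, time stands still between calls to the robot, and variables do not carry over. Pictures are saved under pics/ and viewed, at most 10 in all, crops included, and the job is handed in when it is done.

```bash
mkdir -p pics; ls
cat > h.py <<'E'
import numpy as np,cv2
from bench import sensors,capture,calibration,order
def ray(name,uv,z,cal=None):
    c=cal or calibration(name);K=np.array(c["camera_matrix"]);T=np.array(c["cam_to_world"])
    d=T[:3,:3]@np.linalg.inv(K)@np.array([uv[0],uv[1],1.]);o=T[:3,3]
    return np.round(o+d*(z-o[2])/d[2],4)
def proj(name,p):
    c=calibration(name);T=np.linalg.inv(np.array(c["cam_to_world"]));q=np.array(c["camera_matrix"])@(T[:3,:3]@np.array(p)+T[:3,3]);return q[:2]/q[2]
def snap(name,f):
    im=capture(name)[:,:,::-1];cv2.imwrite(f"pics/{f}.png",im);return im
E
python3 - <<'E'
from h import *
for n in("top","scene"):
    im=snap(n,n+"0");c=calibration(n);print(n,np.round(c["camera_matrix"],1).tolist(),np.round(c["cam_to_world"],3).tolist())
im=cv2.imread("pics/top0.png");cv2.imwrite("pics/top0b.png",cv2.resize(im,(800,600),interpolation=cv2.INTER_CUBIC))
s=sensors.get_state();print(s)
E
```

```text
pics
top [[393.1, 0.0, 277.8], [0.0, 393.1, 207.6], [0.0, 0.0, 1.0]] [[0.004, -0.993, 0.122, 0.436], [-1.0, -0.007, -0.027, -0.033], [0.028, -0.122, -0.992, 1.123], [0.0, 0.0, 0.0, 1.0]]
scene [[512.3, 0.0, 277.6], [0.0, 512.3, 216.8], [0.0, 0.0, 1.0]] [[0.876, -0.196, 0.44, 0.045], [-0.481, -0.383, 0.789, -0.976], [0.014, -0.903, -0.43, 0.572], [0.0, 0.0, 0.0, 1.0]]
{'t': 0.1, 'joint_positions': array([ 7.02108089e+01,  1.72145467e+01,  8.71767429e+01, -6.93443640e-05,
        7.56725348e+01, -3.81690821e+00]), 'qvel': array([ 0.03704191, -0.05029583, -0.03682214, -0.00304818,  0.02387011,
       -0.0044164 ]), 'joint_efforts': array([ 1.42714485e-03, -5.32641685e+01, -3.53278327e+01,  7.09610875e-02,
        2.35478691e-02, -6.90165109e-06]), 'tcp_pos': array([0.15127337, 0.52853063, 0.20492296]), 'tcp_rot': array([[-9.61394993e-01,  2.75171811e-01, -3.76034496e-04],
       [ 2.75172059e-01,  9.61394424e-01, -1.04855818e-03],
       [ 7.29838146e-05, -1.11155277e-03, -9.99999380e-01]]), 'force': array([-0.24590153, -0.07527118,  0.86294255]), 'torque': array([0.01704064, 0.00442361, 0.02645799]), 'grasp_force': 0.0, 'gripper_width': 0.09410341778902355}
```

View pics/top0b.png

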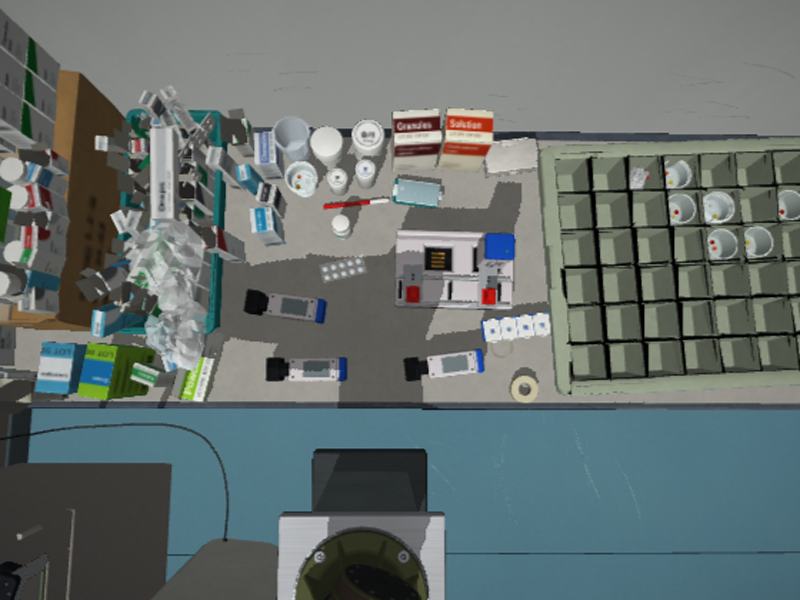

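View pics/scene0.png

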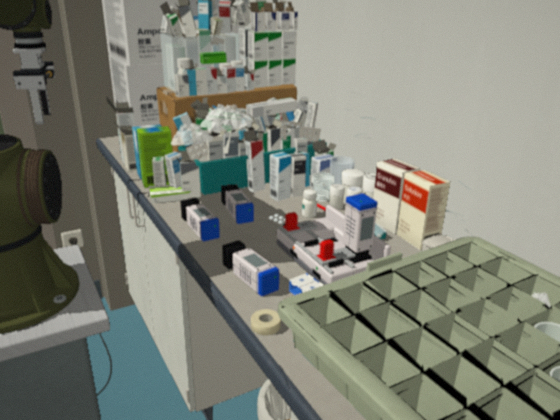

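The top view shows three packs, in 800x600 pixels at about (286,306), (308,369) and (445,364), with the blue ends to the right. The free bay is at about (438,259) and its fin at (412,294). I'll enlarge this area.

Run:
```python
from h import *
im=cv2.imread("pics/top0.png")
# crop u 165..365, v 155..285 x4
cv2.imwrite("pics/c0.png",cv2.resize(im[150:285,165:365],None,fx=4,fy=4,interpolation=cv2.INTER_CUBIC))
```

```text
(no output)
```

View pics/c0.png

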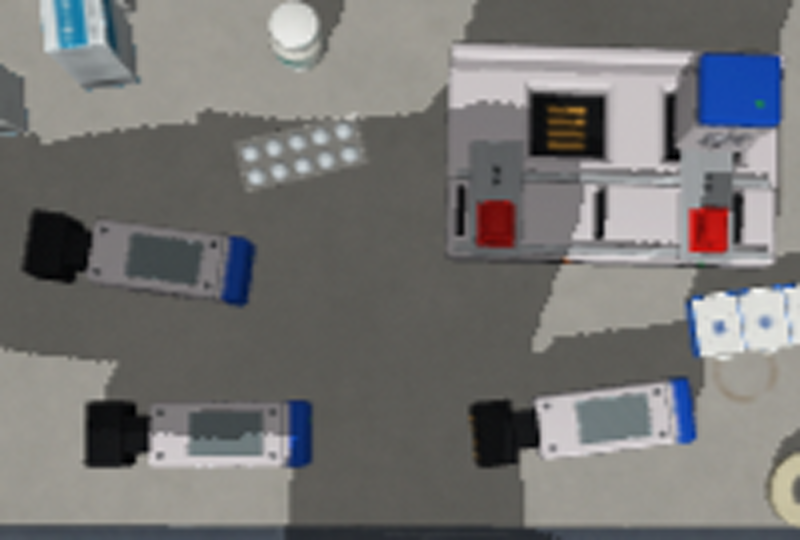

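Run:
```python
from h import *
def P(cu,cv,z): return ray("top",(165+cu/4-.375,150+cv/4-.375),z)
for n,f,cp in (("A",(28,244),(246,271)),("B",(86,434),(306,433)),("C",(475,434),(690,408))):
    a=P(*f,.05);b=P(*cp,.05);d=b-a;print(n,a,b,"len",np.linalg.norm(d),"mid",(a+b)/2,"yaw",np.degrees(np.arctan2(d[1],d[0])))
for z in(.045,.02): print("bay",[P(*c,z) for c in((527,90),(607,90),(607,160),(527,160))])
print("finbox",P(477,201,.093),P(514,201,.093),P(514,231,.093),P(477,231,.093))
print("fin2",P(691,209,.093),P(727,209,.093),P(727,236,.093))
print("bottle",P(293,25,.068),"tape",P(800,490,.018),"pill",P(690,300,.029),P(698,355,.029))
print("charger",P(450,45,.078),P(447,257,.0),P(775,262,0),P(450,255,.045))
print("pack4 cap",P(740,90,.19))
for n in["scene","top"]:pass
```

```text
A [0.5574 0.2272 0.05  ] [0.54   0.0786 0.05  ] len 0.1496152398654629 mid [0.5487 0.1529 0.05  ] yaw -96.67851541637546
B [0.4291 0.1837 0.05  ] [0.4303 0.036  0.05  ] len 0.14770487466566565 mid [0.4297  0.10985 0.05   ] yaw -89.53450627849341
C [ 0.4301 -0.0782  0.05  ] [ 0.4483 -0.2248  0.05  ] len 0.1477254209674151 mid [ 0.4392 -0.1515  0.05  ] yaw -82.92309092737777
bay [array([ 0.669 , -0.1143,  0.045 ]), array([ 0.6695, -0.1704,  0.045 ]), array([ 0.6198, -0.17  ,  0.045 ]), array([ 0.6193, -0.1142,  0.045 ])]
bay [array([ 0.6744, -0.1162,  0.02  ]), array([ 0.6749, -0.1736,  0.02  ]), array([ 0.6241, -0.1732,  0.02  ]), array([ 0.6236, -0.1161,  0.02  ])]
finbox [ 0.5834 -0.0774  0.093 ] [ 0.5836 -0.1019  0.093 ] [ 0.5636 -0.1019  0.093 ] [ 0.5634 -0.0774  0.093 ]
fin2 [ 0.5792 -0.2196  0.093 ] [ 0.5794 -0.2437  0.093 ] [ 0.5613 -0.2434  0.093 ]
bottle [0.7078 0.048  0.068 ] tape [ 0.392  -0.3069  0.018 ] pill [ 0.5237 -0.2296  0.029 ] [ 0.4853 -0.2347  0.029 ]
charger [ 0.6925 -0.0594  0.078 ] [ 0.5559 -0.0599  0.    ] [ 0.5539 -0.2969  0.    ] [ 0.5525 -0.0609  0.045 ]
pack4 cap [ 0.639 -0.233  0.19 ]
```

```bash
cat > st.py <<'E'
from h import *
import sys
s=sensors.get_state();R=s["tcp_rot"]
print("t%.2f"%s["t"],"tcp",np.round(s["tcp_pos"]*100,2),"grasp",np.round((s["tcp_pos"]-.019*R[:,2])*100,2),"y",np.round(R[:,1],3),"z",np.round(R[:,2],3),"q",np.round(s["joint_positions"],1),"F",np.round(s["force"],1),"T",np.round(s["torque"],3),"w%.4f g%.1f"%(s["gripper_width"],s["grasp_force"]))
E
python3 -m handwheel '{"claw":[9.4,9.4,9.4,9.4,9.4],"linear":[[2,-3.6,-0.3],[2,-3.6,-0.3],[2,-3.6,-0.3],[2,-3.6,-0.3],[2,-3.6,-0.3]],"rot":[[0,0,-7],[0,0,-7],[0,0,-7],[0,0,-7],[0,0,-7]]}'
python3 -m handwheel '{"claw":[9.4,9.4,9.4,9.4,9.4],"linear":[[2,-3.6,-0.3],[2,-3.6,-0.3],[2,-3.6,-0.3],[2,-3.6,-0.3],[2,-3.6,-0.3]],"rot":[[0,0,-7],[0,0,-7],[0,0,-7],[0,0,-7],[0,0,-7]]}' >/dev/null
python3 -m handwheel '{"claw":[9.4,9.4,9.4,9.4,9.4],"linear":[[2,-3.6,-0.3],[2,-3.6,-0.3],[2,-3.6,-0.3],[2,-3.6,-0.3],[0,0,0]],"rot":[[0,0,-4],[6,0,0],[6,0,0],[6,0,0],[6,0,0]]}' >/dev/null
python3 st.py
```

```text
t: 0.52
tcp_pos: [0.2516, 0.3469, 0.1901]
tcp_rot: [[-0.625, 0.78, -0.0], [0.78, 0.625, -0.0], [-0.0, -0.0, -1.0]]
force: [0.2, -0.4, 0.6]
gripper_width: 0.0938
grasp_force: 0.0
t1.35 tcp [42.21  4.25 16.47] grasp [42.22  3.58 18.25] y [ 1.     0.    -0.005] z [-0.004  0.354 -0.935] q [-12.1   5.  110.   21.4  71.1 -20.2] F [0.3 1.3 0.1] T [-0.211  0.068  0.005] w0.0943 g0.0
```

```bash
python3 -m handwheel '{"claw":[9.4,9.4,9.4,9.4,9.4],"linear":[[0,0,-2],[0,0,-2],[0,0,-1.8],[0,0,0],[0,0,0]],"rot":[[5.5,0,0],[5.5,0,0],[5,0,0],[0,0,0],[0,0,0]]}' >/dev/null
python3 st.py
python3 - <<'E'
from h import *
im=snap("wrist","w0");np.save("w0.npy",calibration("wrist"),allow_pickle=True)
from scipy.spatial.transform import Rotation as Ro
s=sensors.get_state();q=s["joint_positions"]
def fk(q): return (Ro.from_euler('z',q[0],degrees=True)*Ro.from_euler('y',q[1]+q[2],degrees=True)*Ro.from_euler('z',q[3],degrees=True)*Ro.from_euler('y',q[4],degrees=True)*Ro.from_euler('z',q[5],degrees=True)).as_matrix()
print(np.round(fk(q),3),np.round(s["tcp_rot"],3))
E
```

```text
t1.77 tcp [41.96  4.57 10.59] grasp [41.98  3.44 12.11] y [ 1.     0.004 -0.01 ] z [-0.01   0.595 -0.804] q [-20.1  14.9 113.1  36.   70.9 -37.9] F [0.8 0.5 0.7] T [-0.287  0.025 -0.016] w0.0942 g0.0
[[-1.     0.001 -0.009]
 [-0.005  0.805  0.594]
 [ 0.008  0.594 -0.805]] [[ 0.001  1.    -0.009]
 [ 0.805  0.005  0.594]
 [ 0.594 -0.008 -0.805]]
```

View pics/w0.png

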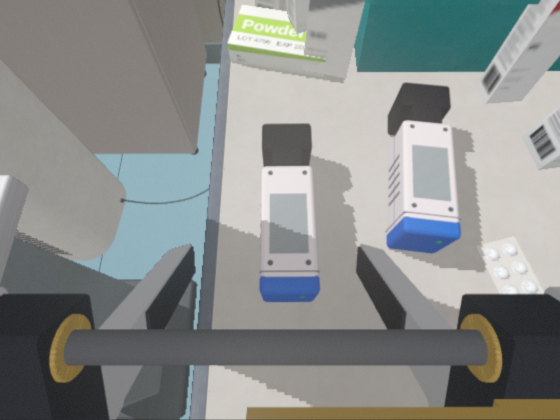

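The wrist view shows pack B: foot edge at (262–311,125), cap top edge near (260–319,279). Pack A's foot edge is at (400,86)–(449,88) and its cap edge at (388,230)–(458,222). I'll measure both.

```bash
python3 - <<'E'
from h import *
c=np.load("w0.npy",allow_pickle=True).item()
for n,f,cp in (("B",(286.5,125),(290,279)),("A",(424,87),(423,227))):
    a=ray("w",f,.05,c);b=ray("w",cp,.05,c);d=b-a;print(n,a,b,"len",np.linalg.norm(d),"mid",(a+b)/2,"yaw",np.degrees(np.arctan2(d[1],d[0])))
print(ray("w",(262,190),.05,c),ray("w",(314,190),.05,c))
E
python3 st.py
```

```text
B [0.4294 0.1813 0.05  ] [0.4311 0.045  0.05  ] len 0.13631060120181407 mid [0.43025 0.11315 0.05   ] yaw -89.28541617837764
A [0.5577 0.2239 0.05  ] [0.5352 0.0859 0.05  ] len 0.1398222085364124 mid [0.54645 0.1549  0.05   ] yaw -99.26022153117147
[0.4089 0.1175 0.05  ] [0.4514 0.1176 0.05  ]
t1.82 tcp [42.02  4.6  10.7 ] grasp [42.04  3.48 12.23] y [ 1.     0.005 -0.008] z [-0.009  0.594 -0.805] q [-20.   14.7 113.1  35.9  70.9 -37.9] F [-0.3  0.1 -0. ] T [-0.343  0.033  0.014] w0.0940 g0.0
```

```bash
python3 -m handwheel '{"claw":[9.4,9.4,9.4,9.4,9.4],"linear":[[1,1.4,-2],[0,1.4,-2],[0,1.4,-2],[0,1.2,-2],[0,0,-1.3]],"rot":[[3.5,0,0],[0,0,0],[0,0,0],[0,0,0],[0,0,0]]}' >/dev/null
python3 -m handwheel '{"claw":[9.4,9.4],"linear":[[0,0,0],[0,0,0]],"rot":[[0,0,0],[0,0,0]]}' >/dev/null
python3 st.py
```

```text
t2.40 tcp [43.06 10.07  1.48] grasp [43.08  8.85  2.94] y [ 1.     0.008 -0.005] z [-0.009  0.642 -0.766] q [-14.4  27.  114.7  45.7  60.1 -46. ] F [-0.5 -0.2  0.3] T [-0.383  0.126  0.029] w0.0943 g0.0
```

```bash
python3 -m handwheel '{"claw":[4,4,4,4,4],"linear":[[0,0,0],[0,0,0],[0,0,0],[0,0,0],[0,0,0]],"rot":[[0,0,0],[0,0,0],[0,0,0],[0,0,0],[0,0,0]]}' 55 >/dev/null
python3 st.py
python3 -m handwheel '{"claw":[4,4,4,4,4],"linear":[[0,0,0],[0,0,0],[0,0,2],[0,0,3],[0,0,3]],"rot":[[0,0,0],[0,0,0],[0,0,0],[0,0,0],[0,0,0]]}' >/dev/null
python3 -m handwheel '{"claw":[4,4,4,4,4],"linear":[[0,0,1],[0,0,0],[0,0,0],[0,0,0],[0,0,0]],"rot":[[0,0,0],[0,0,0],[0,0,0],[0,0,0],[0,0,0]]}' >/dev/null
python3 st.py
python3 -m handwheel '{"claw":[4,4,4,4,4],"linear":[[0,0,0],[0,0,0],[0,0,0],[0,0,0],[0,0,0]],"rot":[[-6,0,0],[-6,0,0],[-6,0,0],[0,0,0],[0,0,0]]}' >/dev/null
python3 st.py
python3 -m handwheel '{"claw":[4,4,4,4,4],"linear":[[0,0,0],[0,0,0],[0,0,0],[0,0,0],[0,0,0]],"rot":[[0,0,0],[6,0,0],[6,0,0],[6,0,0],[0,0,0]]}' >/dev/null
python3 -m handwheel '{"claw":[4,4,4],"linear":[[0,0,0],[0,0,0],[0,0,0]],"rot":[[0,0,0],[0,0,0],[0,0,0]]}' >/dev/null
python3 st.py
```

```text
t2.82 tcp [43.02 10.01  1.39] grasp [43.04  8.79  2.85] y [ 1.     0.006 -0.006] z [-0.008  0.643 -0.766] q [-14.5  27.1 114.8  45.7  60.1 -46.1] F [ 0.1 -0.6 -0.3] T [-0.293  0.069 -0.001] w0.0640 g0.0
t3.65 tcp [42.93 10.04 10.21] grasp [42.95  8.81 11.66] y [ 1.     0.006 -0.009] z [-0.011  0.644 -0.765] q [-14.5  16.5 113.5  41.7  68.9 -36.8] F [ 0.3 -0.4 -4.8] T [-1.039  0.022  0.005] w0.0433 g55.0
t4.07 tcp [42.94 10.13 10.31] grasp [42.96  9.41 12.07] y [ 1.     0.006 -0.009] z [-0.011  0.378 -0.926] q [ -5.   11.2 112.7  25.4  61.3 -18.6] F [-0.8 -1.2 -4.8] T [-0.704  0.063  0.042] w0.0432 g55.0
t4.73 tcp [43.02 10.04 10.38] grasp [43.03  8.82 11.83] y [ 1.     0.006 -0.006] z [-0.009  0.642 -0.767] q [-14.4  16.3 113.4  41.6  68.9 -36.7] F [-0.9  0.2 -4.4] T [-1.113  0.01   0.004] w0.0439 g55.0
```

```bash
cat > av.py <<'E'
from h import *
T=[]
for i in range(10):
    capture("wrist");T.append(sensors.get_state()["torque"])
T=np.array(T);print("AVG T",T.mean(0).round(4),"sd",T.std(0).round(3))
E
python3 av.py
python3 -m handwheel '{"claw":[4,4,4,4,4],"linear":[[0,0,0],[0,0,0],[0,0,0],[0,0,0],[0,0,0]],"rot":[[6,0,0],[6,0,0],[6,0,0],[0,0,0],[0,0,0]]}' >/dev/null
python3 st.py
python3 -m handwheel '{"claw":[4,4,4,4,4],"linear":[[0,0,0],[0,0,0],[0,0,0],[0,0,0],[0,0,0]],"rot":[[0,0,0],[-6,0,0],[-6,0,0],[-6,0,0],[0,0,0]]}' >/dev/null
python3 -m handwheel '{"claw":[4,4,4],"linear":[[0,0,0],[0,0,0],[0,0,0]],"rot":[[0,0,0],[0,0,0],[0,0,0]]}' >/dev/null
python3 st.py;python3 av.py
```

```text
AVG T [-1.1307  0.0392 -0.0083] sd [0.029 0.028 0.021]
t5.65 tcp [43.    9.98 10.27] grasp [43.01  8.37 11.28] y [ 1.     0.006 -0.007] z [-0.009  0.847 -0.531] q [-21.3  25.1 112.8  53.1  79.6 -50.3] F [ 0.1  0.5 -4. ] T [-1.197  0.068 -0.026] w0.0434 g55.0
t6.32 tcp [42.98 10.02 10.32] grasp [42.99  8.79 11.78] y [ 1.     0.006 -0.008] z [-0.009  0.645 -0.764] q [-14.5  16.4 113.4  41.8  69.  -36.9] F [-0.4  0.2 -5.8] T [-0.956 -0.01  -0.04 ] w0.0436 g55.0
AVG T [-0.9542  0.049   0.0171] sd [0.039 0.034 0.021]
```

```bash
python3 -m handwheel '{"claw":[4,4,4,4,4],"linear":[[0,0,-3],[0,0,-3],[0,0,-2.3],[0,0,-0.5],[0,0,0]],"rot":[[0,0,0],[0,0,0],[0,0,0],[0,0,0],[0,0,0]]}' >/dev/null
python3 st.py
python3 -m handwheel '{"claw":[9.4,9.4,9.4,9.4,9.4],"linear":[[0,0,0],[0,0,0],[0,0,0],[0,0,0],[0,0,0]],"rot":[[0,0,0],[0,0,0],[0,0,0],[0,0,0],[0,0,0]]}' >/dev/null
python3 -m handwheel '{"claw":[9.4,9.4,9.4,9.4,9.4],"linear":[[0,-1,1.2],[0,-2,2.4],[0,-2,2.4],[0.5,0,2],[3.5,1,0.5]],"rot":[[0,0,0],[0,0,0],[0,0,0],[0,0,0],[0,0,-4]]}' >/dev/null
python3 -m handwheel '{"claw":[9.4,9.4,9.4,9.4],"linear":[[3.5,1,0],[3.5,1,0],[0,0,0],[0,0,0]],"rot":[[0,0,-3.5],[0,0,0],[0,0,0],[0,0,0]]}' >/dev/null
python3 st.py
```

```text
t7.23 tcp [43.06  9.98  1.61] grasp [43.07  8.75  3.07] y [ 1.     0.006 -0.006] z [-0.008  0.645 -0.764] q [-14.6  26.9 114.7  45.7  60.4 -46. ] F [-2.5 -5.8  6.9] T [-0.15   0.376  0.474] w0.0436 g55.0
t8.40 tcp [54.02  8.09 10.01] grasp [53.88  6.87 11.47] y [ 0.992 -0.123 -0.007] z [ 0.074  0.639 -0.765] q [-14.   26.2  99.5  43.6  67.7 -28.9] F [-0.4  0.5 -1.2] T [-0.398  0.103  0.066] w0.0937 g0.0
```

```bash
python3 -m handwheel '{"claw":[9.4,9.4,9.4,9.4,9.4],"linear":[[0.2,1.6,-2.1],[0.2,1.6,-2.1],[0.2,1.6,-2.1],[0.1,1.4,-1.7],[0,0,-0.6]],"rot":[[0,0,0],[0,0,0],[0,0,0],[0,0,0],[0,0,0]]}' >/dev/null
python3 -m handwheel '{"claw":[4,4,4,4,4],"linear":[[0,0,0],[0,0,0],[0,0,0],[0,0,0],[0,0,0]],"rot":[[0,0,0],[0,0,0],[0,0,0],[0,0,0],[0,0,0]]}' 55 >/dev/null
python3 st.py
python3 -m handwheel '{"claw":[4,4,4,4,4],"linear":[[0,0,0],[0,0,0],[0,0,0],[0,0,2],[0,0,3]],"rot":[[0,0,0],[0,0,0],[0,0,0],[0,0,0],[0,0,0]]}' >/dev/null
python3 -m handwheel '{"claw":[4,4,4,4,4],"linear":[[0,0,3],[0,0,1],[0,0,0],[0,0,0],[0,0,0]],"rot":[[0,0,0],[0,0,0],[0,0,0],[0,0,0],[0,0,0]]}' >/dev/null
python3 st.py
python3 -m handwheel '{"claw":[4,4,4,4,4],"linear":[[0,0,0],[0,0,0],[0,0,0],[0,0,0],[0,0,0]],"rot":[[6,0,0],[6,0,0],[6,0,0],[0,0,0],[0,0,0]]}' >/dev/null
python3 -m handwheel '{"claw":[4,4,4,4,4],"linear":[[0,0,0],[0,0,0],[0,0,0],[0,0,0],[0,0,0]],"rot":[[0,0,0],[-6,0,0],[-6,0,0],[-6,0,0],[0,0,0]]}' >/dev/null
python3 -m handwheel '{"claw":[4,4,4],"linear":[[0,0,0],[0,0,0],[0,0,0]],"rot":[[0,0,0],[0,0,0],[0,0,0]]}' >/dev/null
python3 st.py;python3 av.py
python3 -m handwheel '{"claw":[4,4,4,4,4],"linear":[[0,0,0],[0,0,0],[0,0,0],[0,0,0],[0,0,0]],"rot":[[-6,0,0],[-6,0,0],[-6,0,0],[0,0,0],[0,0,0]]}' >/dev/null
python3 -m handwheel '{"claw":[4,4,4,4,4],"linear":[[0,0,0],[0,0,0],[0,0,0],[0,0,0],[0,0,0]],"rot":[[0,0,0],[6,0,0],[6,0,0],[6,0,0],[0,0,0]]}' >/dev/null
python3 -m handwheel '{"claw":[4,4,4],"linear":[[0,0,0],[0,0,0],[0,0,0]],"rot":[[0,0,0],[0,0,0],[0,0,0]]}' >/dev/null
python3 st.py;python3 av.py
```

```text
t9.23 tcp [54.75 14.17  1.55] grasp [54.6  12.95  3.  ] y [ 0.992 -0.125 -0.005] z [ 0.077  0.639 -0.765] q [ -7.4  34.7 100.7  49.9  57.2 -33. ] F [0.9 0.4 0.8] T [-0.373  0.115  0.026] w0.0643 g0.0
t10.07 tcp [54.62 14.23 10.25] grasp [54.48 13.01 11.71] y [ 0.992 -0.125 -0.009] z [ 0.073  0.639 -0.766] q [ -7.3  25.9  99.6  45.7  64.1 -24.3] F [ 0.4  0.2 -5.8] T [-1.099  0.2   -0.021] w0.0437 g54.9
t11.15 tcp [54.67 14.21 10.4 ] grasp [54.53 12.99 11.85] y [ 0.992 -0.125 -0.008] z [ 0.074  0.64  -0.764] q [ -7.4  25.8  99.5  45.7  64.2 -24.3] F [ 0.2  0.2 -5.2] T [-0.955  0.14  -0.014] w0.0438 g55.0
AVG T [-0.9499  0.1728  0.0103] sd [0.031 0.026 0.041]
t12.73 tcp [54.72 14.25 10.49] grasp [54.58 13.03 11.95] y [ 0.992 -0.124 -0.006] z [ 0.076  0.638 -0.766] q [ -7.3  25.7  99.5  45.6  64.1 -24.2] F [-0.5 -0.7 -4.5] T [-1.101  0.169 -0.016] w0.0438 g55.0
AVG T [-1.143   0.1891  0.0125] sd [0.042 0.021 0.027]
```

```bash
python3 -m handwheel '{"claw":[4,4,4,4,4],"linear":[[0,0,-3],[0,0,-3],[0,0,-2.3],[0,0,-0.5],[0,0,0]],"rot":[[0,0,0],[0,0,0],[0,0,0],[0,0,0],[0,0,0]]}' >/dev/null
python3 st.py
python3 -m handwheel '{"claw":[9.4,9.4,9.4,9.4,9.4],"linear":[[0,0,0],[0,0,0],[0,0,0],[0,0,0],[0,0,0]],"rot":[[0,0,0],[0,0,0],[0,0,0],[0,0,0],[0,0,0]]}' >/dev/null
python3 -m handwheel '{"claw":[9.4,9.4,9.4,9.4,9.4],"linear":[[-0.1,-1,1.2],[-0.2,-2,2.4],[-0.2,-2,2.4],[-2,-1,3],[-2,-2,2.5]],"rot":[[0,0,0],[0,0,0],[0,0,0],[0,0,5],[0,0,5]]}' >/dev/null
python3 -m handwheel '{"claw":[9.4,9.4,9.4,9.4,9.4],"linear":[[-2,-3.5,0],[-2,-3.5,0],[-1,-3.8,0],[0,-4,0],[0,-4,0]],"rot":[[0,0,4.5],[0,0,0],[0,0,0],[0,0,0],[0,0,0]]}' >/dev/null
python3 -m handwheel '{"claw":[9.4,9.4,9.4,9.4,9.4],"linear":[[0,-4,0],[0,-4,0],[0,0,-2],[0,0,0],[0,0,0]],"rot":[[0,0,0],[0,0,0],[0,0,0],[0,0,0],[0,0,0]]}' >/dev/null
python3 st.py
python3 - <<'E'
from h import *
np.save("w1.npy",calibration("wrist"),allow_pickle=True);snap("wrist","w1")
E
```

```text
t13.65 tcp [54.67 14.23  1.59] grasp [54.52 13.01  3.05] y [ 0.992 -0.125 -0.009] z [ 0.074  0.64  -0.765] q [ -7.3  34.6 100.7  49.9  57.4 -32.8] F [-0.6  0.2 -5.5] T [-1.109  0.207 -0.055] w0.0440 g55.0
t15.32 tcp [ 45.16 -20.52  11.12] grasp [ 45.33 -21.73  12.57] y [ 0.992  0.127 -0.008] z [-0.088  0.639 -0.764] q [-41.9  33.9  85.5  24.6  93.1 -55. ] F [-0.2  0.6  0.8] T [-0.35   0.02  -0.019] w0.0940 g0.0
```

View pics/w1.png

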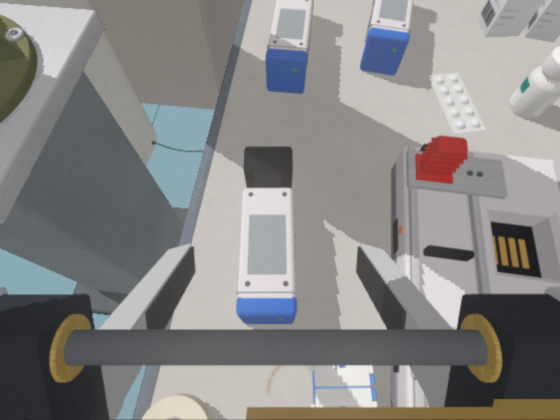

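The view shows pack C with its foot edge at (246–292,148), cap top edge near (238–297,299) and sides parallel to the image axis. The packs put back lie flat on the bench.

Run:
```python
from h import *
c=np.load("w1.npy",allow_pickle=True).item()
f=[ray("w",p,.05,c) for p in((246,148),(292,148),(238,298),(297,298))];print(f)
a=(f[0]+f[1])/2;b=(f[2]+f[3])/2;d=b-a;print(a,b,np.linalg.norm(d),np.degrees(np.arctan2(d[1],d[0])))
u=d/np.linalg.norm(d);print("centre",a+.075*u,"grasp",a+.095*u,"side mid",(ray("w",(240,240),.05,c)+ray("w",(295,240),.05,c))/2)
```

```text
[array([ 0.4095, -0.0861,  0.05  ]), array([ 0.4508, -0.0809,  0.05  ]), array([ 0.4259, -0.219 ,  0.05  ]), array([ 0.4687, -0.2135,  0.05  ])]
[ 0.43015 -0.0835   0.05   ] [ 0.4473  -0.21625  0.05   ] 0.1338532218513996 -82.63871920808117
centre [ 0.43975941 -0.15788185  0.05      ] grasp [ 0.44232191 -0.17771701  0.05      ] side mid [ 0.44105 -0.17145  0.05   ]
```

```bash
python3 -m handwheel '{"claw":[9.4,9.4,9.4,9.4,9.4],"linear":[[-0.3,1.1,-2.2],[-0.3,1.1,-2.2],[-0.3,1.1,-2.2],[-0.2,1,-2.2],[0,0,-1]],"rot":[[0,0,0],[0,0,0],[0,0,0],[0,0,0],[0,0,0]]}' >/dev/null
python3 -m handwheel '{"claw":[9.4,4,4,4,4],"linear":[[0,0,0],[0,0,0],[0,0,0],[0,0,0],[0,0,0]],"rot":[[0,0,0],[0,0,0],[0,0,0],[0,0,0],[0,0,0]]}' 58 >/dev/null
python3 -m handwheel '{"claw":[4,4,4,4,4],"linear":[[0,0,0],[0,0,0],[0,0,0],[0,0,0],[0,0,0]],"rot":[[0,0,0],[0,0,0],[0,0,0],[0,0,0],[0,0,0]]}' >/dev/null
python3 st.py
python3 -m handwheel '{"claw":[4,4,4,4,4],"linear":[[0,0,2],[0,0,3],[0,0,3],[0,0,0],[0,0,0]],"rot":[[0,0,0],[0,0,0],[0,0,0],[0,0,0],[0,0,0]]}' >/dev/null
python3 -m handwheel '{"claw":[4,4,4,4,4],"linear":[[0,0,0],[0,0,0],[0,0,0],[0,0,0],[0,0,0]],"rot":[[0,0,0],[0,0,0],[0,0,0],[0,0,0],[0,0,0]]}' >/dev/null
python3 st.py;python3 av.py
python3 -m handwheel '{"claw":[4,4,4,4,4],"linear":[[0,0,0],[0,0,0],[0,0,0],[0,0,0],[0,0,0]],"rot":[[6,0,0],[6,0,0],[6,0,0],[0,0,0],[0,0,0]]}' >/dev/null
python3 -m handwheel '{"claw":[4,4,4,4,4],"linear":[[0,0,0],[0,0,0],[0,0,0],[0,0,0],[0,0,0]],"rot":[[-6,0,0],[-6,0,0],[-6,0,0],[0,0,0],[0,0,0]]}' >/dev/null
python3 -m handwheel '{"claw":[4,4,4],"linear":[[0,0,0],[0,0,0],[0,0,0]],"rot":[[0,0,0],[0,0,0],[0,0,0]]}' >/dev/null
python3 st.py;python3 av.py
```

```text
t16.62 tcp [ 44.08 -16.28   1.37] grasp [ 44.25 -17.49   2.82] y [ 0.992  0.128 -0.007] z [-0.088  0.638 -0.765] q [-39.5  39.   93.1  26.2  80.7 -58.7] F [-3.3 -0.9  2.7] T [-0.198  0.475  0.508] w0.0436 g57.9
t17.45 tcp [ 44.08 -16.26   9.3 ] grasp [ 44.25 -17.47  10.75] y [ 0.992  0.128 -0.007] z [-0.088  0.638 -0.765] q [-39.5  31.6  92.1  25.9  88.2 -55. ] F [-0.5  0.  -5.2] T [-0.996 -0.048 -0.031] w0.0437 g57.9
AVG T [-1.0663 -0.0839 -0.0106] sd [0.026 0.028 0.025]
t19.03 tcp [ 44.08 -16.29   9.3 ] grasp [ 44.25 -17.51  10.75] y [ 0.992  0.127 -0.007] z [-0.087  0.639 -0.764] q [-39.5  31.6  92.1  25.9  88.3 -55. ] F [-0.3  0.2 -5.2] T [-1.065 -0.071  0.032] w0.0434 g57.9
AVG T [-1.0572 -0.095  -0.0135] sd [0.026 0.038 0.021]
```

```bash
python3 -m handwheel '{"claw":[4,4,4,4,4],"linear":[[0,0,3.4],[0,0,3.4],[0,0,3.4],[0,0,3.4],[0,0,3.4]],"rot":[[0,0,-3.7],[0,0,-3.6],[0,0,0],[0,0,0],[0,0,0]]}' >/dev/null
python3 -m handwheel '{"claw":[4,4,4,4,4],"linear":[[0.6,0.8,0],[0.6,0.8,0],[0.6,0.8,0],[0.6,0.8,0],[0.6,0.8,0]],"rot":[[-7,0,0],[-7,0,0],[-7,0,0],[-7,0,0],[-7,0,0]]}' >/dev/null
python3 -m handwheel '{"claw":[4,4,4,4,4],"linear":[[0.6,0.8,0],[0.6,0.8,0],[0.6,0.8,0],[0.6,0.8,0],[0.6,0.8,0]],"rot":[[-7,0,0],[-7,0,0],[-7,0,0],[-7,0,0],[-7,0,0]]}' >/dev/null
python3 st.py
python3 -m handwheel '{"claw":[4,4,4,4,4],"linear":[[0.6,0.8,0],[0.6,0.8,0],[0,0,0],[0,0,0],[0,0,0]],"rot":[[-7,0,0],[-7,0,0],[-6,0,0],[0,0,0],[0,0,0]]}' >/dev/null
python3 st.py
```

```text
t20.78 tcp [50.12 -8.17 26.45] grasp [50.13 -7.22 28.09] y [ 1.    -0.006 -0.   ] z [-0.003 -0.503 -0.864] q [  2.   10.4  92.5 -30.7  80.    8.6] F [ 0.2 -1.9 -5.4] T [ 0.614  0.083 -0.037] w0.0438 g57.9
t21.20 tcp [51.27 -6.59 26.25] grasp [51.29 -5.14 27.47] y [ 1.    -0.006 -0.003] z [-0.006 -0.763 -0.646] q [ 11.4  17.1  92.6 -48.5  86.   22.3] F [ 0.3  0.  -4.9] T [ 1.04   0.023 -0.062] w0.0435 g57.9
```

```bash
python3 -m handwheel '{"claw":[4,4,4,4,4],"linear":[[2.64,-1.76,-1.4],[2.64,-1.76,-1.6],[2.64,-1.76,-2],[2.64,-1.76,-2],[2.64,-1.76,-2]],"rot":[[-0.4,0,0],[0,0,0],[0,0,0],[0,0,0],[0,0,0]]}' >/dev/null
python3 -m handwheel '{"claw":[4,4,4],"linear":[[0,0,0],[0,0,0],[0,0,0]],"rot":[[0,0,0],[0,0,0],[0,0,0]]}' >/dev/null
python3 st.py
python3 - <<'E'
from h import *
t=snap("top","t2");s=snap("scene","s2");w=snap("wrist","w2");np.save("w2.npy",calibration("wrist"),allow_pickle=True)
f=lambda im,a,b,c,d:cv2.resize(im[b:d,a:c],(400,300),interpolation=cv2.INTER_CUBIC)
cv2.imwrite("pics/m2.png",np.vstack([np.hstack([f(t,270,130,370,205),f(s,280,150,420,255)]),np.hstack([f(w,0,0,560,420),np.zeros((300,400,3),np.uint8)])]))
E
```

```text
t21.87 tcp [ 64.47 -15.56  17.47] grasp [ 64.48 -14.1   18.68] y [ 1.    -0.009  0.001] z [-0.006 -0.769 -0.64 ] q [  1.4  36.5  76.7 -52.1  76.7  19.4] F [-0.3  0.1 -5.6] T [ 1.068  0.084 -0.017] w0.0436 g57.9
```

View pics/m2.png

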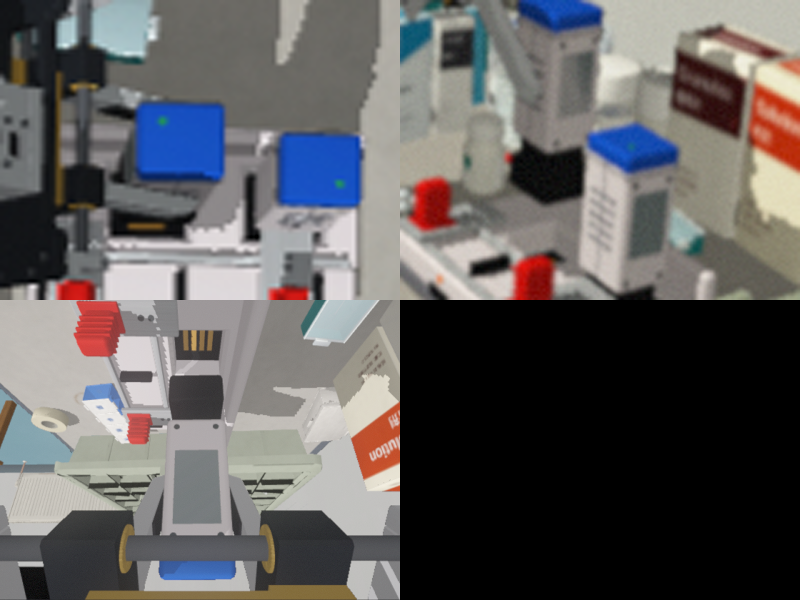

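The top crop shows the held pack's cap at (137–223,102–178) and the charging pack's cap at (279–360,134–205) in 4x pixels. The charging pack gives a reference for the bay centre.

Run:
```python
from h import *
def P(cu,cv,z): return ray("top",(270+cu/4-.375,130+cv/4-.375),z)
for r in((137,102,223,178,.242),(279,134,360,205,.17)):
    a=P(r[0],r[1],r[4]);b=P(r[2],r[3],r[4]);print(a,b,"size",a-b,"mid",(a+b)/2)
```

```text
[ 0.6665 -0.1167  0.242 ] [ 0.6224 -0.1659  0.242 ] size [0.0441 0.0492 0.    ] mid [ 0.64445 -0.1413   0.242  ]
[ 0.6659 -0.2121  0.17  ] [ 0.6215 -0.2618  0.17  ] size [0.0444 0.0497 0.    ] mid [ 0.6437  -0.23695  0.17   ]
```

```bash
python3 -m handwheel '{"claw":[4,4,4,4],"linear":[[-0.05,0,-2],[0,0,-2],[0,0,-0.6],[0,0,0]],"rot":[[0,0,0],[0,0,0],[0,0,0],[0,0,0]]}' >/dev/null
python3 st.py
python3 -m handwheel '{"claw":[4,4,4],"linear":[[0,0,-0.4],[0,0,-0.4],[0,0,0]],"rot":[[0,0,0],[0,0,0],[0,0,0]]}' >/dev/null
python3 st.py
python3 -m handwheel '{"claw":[4,4],"linear":[[0,0,-0.4],[0,0,0]],"rot":[[0,0,0],[0,0,0]]}' >/dev/null
python3 st.py
```

```text
t22.35 tcp [ 64.47 -15.42  12.87] grasp [ 64.48 -13.96  14.08] y [ 1.    -0.006  0.001] z [-0.004 -0.77  -0.638] q [  1.6  39.7  78.3 -53.2  73.9  23.3] F [ 1.5 -1.1 -5.3] T [ 1.021 -0.052  0.111] w0.0439 g57.9
t22.60 tcp [ 64.47 -15.45  11.93] grasp [ 64.48 -13.99  13.14] y [ 1.    -0.006  0.   ] z [-0.004 -0.77  -0.639] q [  1.5  40.4  78.5 -53.4  73.3  24. ] F [ 2.7  0.8 -6.5] T [ 1.288 -0.55   0.325] w0.0434 g57.9
t22.77 tcp [ 64.47 -15.47  11.51] grasp [ 64.48 -14.01  12.73] y [ 1.    -0.006 -0.   ] z [-0.005 -0.77  -0.638] q [  1.5  40.8  78.5 -53.5  73.1  24.4] F [ 4.4 -0.1 -7. ] T [ 1.264 -0.701  0.387] w0.0437 g57.9
```

```bash
python3 -m handwheel '{"claw":[4,4],"linear":[[0.1,0,-0.4],[0,0,0]],"rot":[[0,0,0],[0,0,0]]}' >/dev/null
python3 st.py
python3 -m handwheel '{"claw":[4,4],"linear":[[0,0,-0.4],[0,0,0]],"rot":[[0,0,0],[0,0,0]]}' >/dev/null
python3 st.py
python3 -m handwheel '{"claw":[4,4],"linear":[[0,0,-0.2],[0,0,0]],"rot":[[0,0,0],[0,0,0]]}' >/dev/null
python3 st.py
python3 -m handwheel '{"claw":[4,4],"linear":[[0,0,-0.15],[0,0,0]],"rot":[[0,0,0],[0,0,0]]}' >/dev/null
python3 st.py
```

```text
t22.93 tcp [ 64.51 -15.48  11.06] grasp [ 64.53 -14.01  12.28] y [ 1.    -0.007 -0.002] z [-0.007 -0.77  -0.638] q [  1.5  41.2  78.4 -53.6  73.   24.6] F [-0.2 -0.4 -5.5] T [ 1.078  0.007 -0.025] w0.0439 g57.9
t23.10 tcp [ 64.51 -15.48  10.66] grasp [ 64.52 -14.02  11.87] y [ 1.    -0.007 -0.002] z [-0.006 -0.77  -0.638] q [  1.5  41.5  78.5 -53.7  72.7  24.9] F [-0.3 -0.2 -5.9] T [ 1.096  0.059 -0.021] w0.0437 g57.9
t23.27 tcp [ 64.53 -15.48  10.51] grasp [ 64.55 -14.01  11.73] y [ 1.    -0.007 -0.001] z [-0.006 -0.77  -0.638] q [  1.5  41.6  78.5 -53.7  72.6  25.1] F [-0.2 -0.9 -5.1] T [1.034 0.034 0.017] w0.0438 g57.9
t23.43 tcp [ 64.56 -15.48  10.43] grasp [ 64.57 -14.01  11.64] y [ 1.    -0.007 -0.   ] z [-0.005 -0.77  -0.638] q [  1.5  41.7  78.5 -53.8  72.6  25.2] F [-0.1  1.5 -5.6] T [ 0.944  0.079 -0.002] w0.0435 g57.9
```

```bash
for i in 1; do python3 -m handwheel '{"claw":[4,4],"linear":[[0,0,-0.2],[0,0,0]],"rot":[[0,0,0],[0,0,0]]}' >/dev/null; python3 st.py; done
python3 -m handwheel '{"claw":[4,4],"linear":[[0,0,-0.2],[0,0,0]],"rot":[[0,0,0],[0,0,0]]}' >/dev/null
python3 st.py
python3 -m handwheel '{"claw":[4,4],"linear":[[0,0,-0.2],[0,0,0]],"rot":[[0,0,0],[0,0,0]]}' >/dev/null
python3 st.py
```

```text
t23.60 tcp [ 64.59 -15.5   10.41] grasp [ 64.6  -14.03  11.62] y [ 1.    -0.007  0.001] z [-0.005 -0.771 -0.637] q [  1.5  41.8  78.5 -53.9  72.6  25.3] F [-4.7  0.6  9. ] T [-0.42   0.807 -0.577] w0.0438 g58.0
t23.77 tcp [ 64.62 -15.51  10.4 ] grasp [ 64.63 -14.05  11.61] y [ 1.    -0.008  0.003] z [-0.004 -0.772 -0.635] q [  1.5  41.8  78.5 -54.   72.6  25.5] F [-9.   3.3 20. ] T [-1.524  1.584 -1.152] w0.0436 g58.0
t23.93 tcp [ 64.65 -15.53  10.37] grasp [ 64.66 -14.07  11.58] y [ 1.    -0.008  0.004] z [-0.003 -0.773 -0.634] q [  1.5  41.9  78.5 -54.1  72.5  25.6] F [-11.9   3.9  31.5] T [-2.608  2.162 -1.662] w0.0436 g58.0
```

```bash
python3 -m handwheel '{"claw":[4,4,6.5,6.5,6.5],"linear":[[0,0,0.3],[0,0,0.2],[0,0,0],[0,0,0],[0,0,0]],"rot":[[0,0,0],[0,0,0],[0,0,0],[0,0,0],[0,0,0]]}' >/dev/null
python3 st.py
python3 -m handwheel '{"claw":[6.5,6.5,6.5,6.5,6.5],"linear":[[0,0,0],[0,0,0],[0,1,0.83],[0,2,1.66],[0,3,2.5]],"rot":[[0,0,0],[0,0,0],[0,0,0],[0,0,0],[0,0,0]]}' >/dev/null
python3 -m handwheel '{"claw":[6.5,6.5,6.5],"linear":[[0,3,2.5],[0,2,1.5],[0,0,0]],"rot":[[0,0,0],[0,0,0],[0,0,0]]}' >/dev/null
python3 st.py
python3 - <<'E'
from h import *
t=snap("top","t3");s=snap("scene","s3");w=snap("wrist","w3")
f=lambda im,a,b,c,d:cv2.resize(im[b:d,a:c],(400,300),interpolation=cv2.INTER_CUBIC)
cv2.imwrite("pics/m3.png",np.vstack([np.hstack([f(t,270,130,370,205),f(s,280,150,420,255)]),np.hstack([f(w,0,0,560,420),f(t,140,120,380,300)])]))
E
```

```text
t24.35 tcp [ 64.56 -15.49  10.31] grasp [ 64.57 -14.02  11.52] y [ 1.    -0.007 -0.   ] z [-0.005 -0.77  -0.638] q [  1.5  41.8  78.6 -53.8  72.5  25.3] F [-0.2 -0.1  0.9] T [0.347 0.033 0.016] w0.0603 g0.0
t25.02 tcp [64.67 -4.02 19.74] grasp [64.67 -2.56 20.95] y [ 1.    -0.003  0.006] z [ 0.002 -0.769 -0.639] q [ 11.4  37.5  71.9 -49.1  86.   22.4] F [-0.2  0.   0.7] T [ 0.312  0.089 -0.028] w0.0648 g0.0
```

View pics/m3.png

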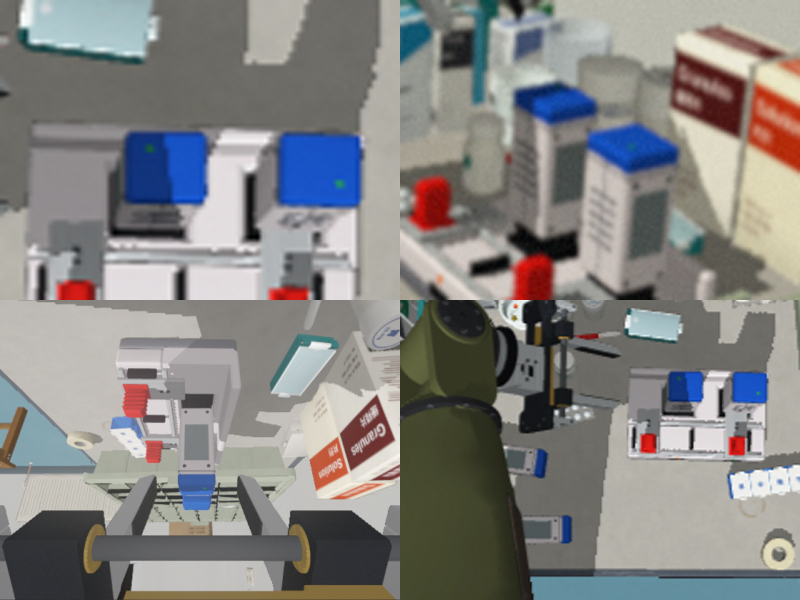

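The pack stands level with the charging one, so it is home. The fin is still open and the loose packs lie flat. Next I push the fin to -y with closed fingertips.

```bash
python3 -m handwheel '{"claw":[0,0,0,0,0],"linear":[[-2,0.2,-1.5],[-2,0,-2],[-2,0,-2.5],[-1.8,0,-2.5],[0,0,-2]],"rot":[[0,0,0],[0,0,0],[0,0,0],[0,0,0],[0,0,0]]}' >/dev/null
python3 -m handwheel '{"claw":[0,0,0,0,0],"linear":[[0,0,-1.5],[0,0,0],[0,0,0],[0,0,0],[0,0,0]],"rot":[[0,0,0],[0,0,0],[0,0,0],[0,0,0],[0,0,0]]}' >/dev/null
python3 st.py
python3 - <<'E'
from h import *
w=snap("wrist","w4")
E
```

```text
t26.00 tcp [56.82 -4.29  7.4 ] grasp [56.83 -2.82  8.62] y [ 1.    -0.007  0.001] z [-0.005 -0.77  -0.638] q [ 12.7  38.4  89.4 -50.9  75.2  37.4] F [-0.3  0.4 -0. ] T [ 0.267  0.04  -0.014] w0.0022 g0.0
```

View pics/w4.png

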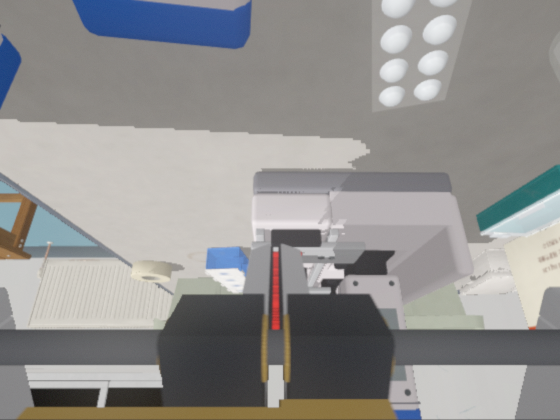

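The closed fingers sit squarely behind the red fin, which shows between them at about (275,290). Pushing.

```bash
python3 -m handwheel '{"claw":[0,0,0,0,0],"linear":[[0,-1.5,0],[0,-1.5,0],[0,-1,0],[0,-1,0],[0,-1,0]],"rot":[[0,0,0],[0,0,0],[0,0,0],[0,0,0],[0,0,0]]}' >/dev/null
python3 st.py
python3 -m handwheel '{"claw":[0,0,0,0],"linear":[[0,-1,0],[0,-0.8,0],[0,-0.4,0],[0,0,0]],"rot":[[0,0,0],[0,0,0],[0,0,0],[0,0,0]]}' >/dev/null
python3 st.py
python3 -m handwheel '{"claw":[0,0],"linear":[[0,-0.3,0],[0,0,0]],"rot":[[0,0,0],[0,0,0]]}' >/dev/null
python3 st.py
```

```text
t26.47 tcp [ 56.75 -10.37   7.33] grasp [56.76 -8.91  8.54] y [ 1.    -0.007 -0.   ] z [-0.005 -0.77  -0.638] q [  6.8  37.1  92.  -53.9  70.9  35.4] F [-1.   3.2  1.4] T [ 0.352  0.228 -0.223] w0.0002 g1.2
t26.80 tcp [ 56.74 -12.56   7.3 ] grasp [ 56.75 -11.1    8.51] y [ 1.    -0.007 -0.001] z [-0.006 -0.77  -0.638] q [  4.6  36.7  92.6 -55.   69.4  34.6] F [-0.1  0.  -0.4] T [ 0.319  0.091 -0.014] w0.0004 g0.0
t26.97 tcp [ 56.75 -12.78   7.29] grasp [ 56.76 -11.32   8.5 ] y [ 1.    -0.006 -0.001] z [-0.005 -0.77  -0.638] q [  4.4  36.7  92.7 -55.2  69.2  34.5] F [-0.7  0.3 -0.3] T [ 0.332  0.08  -0.057] w0.0007 g0.4
```

```bash
python3 -m handwheel '{"claw":[0,0],"linear":[[0,-0.3,0],[0,0,0]],"rot":[[0,0,0],[0,0,0]]}' >/dev/null
python3 st.py
python3 -m handwheel '{"claw":[0,0],"linear":[[0,-0.3,0],[0,0,0]],"rot":[[0,0,0],[0,0,0]]}' >/dev/null
python3 st.py
python3 -m handwheel '{"claw":[0,0],"linear":[[0,-0.3,0],[0,0,0]],"rot":[[0,0,0],[0,0,0]]}' >/dev/null
python3 st.py
```

```text
t27.13 tcp [ 56.76 -13.05   7.29] grasp [ 56.77 -11.59   8.5 ] y [ 1.    -0.006 -0.   ] z [-0.005 -0.77  -0.639] q [  4.1  36.7  92.7 -55.3  69.   34.4] F [-2.2  4.8  2.3] T [ 0.717  0.276 -0.303] w0.0006 g2.7
t27.30 tcp [ 56.76 -13.17   7.28] grasp [ 56.77 -11.71   8.5 ] y [ 1.    -0.005  0.   ] z [-0.004 -0.768 -0.64 ] q [  4.   36.6  92.8 -55.3  68.8  34.3] F [-6.2 23.7  5.1] T [ 2.248  0.846 -1.095] w0.0002 g11.9
t27.47 tcp [ 56.77 -13.26   7.28] grasp [ 56.77 -11.8    8.5 ] y [ 1.    -0.004  0.001] z [-0.003 -0.767 -0.642] q [  3.9  36.5  92.9 -55.3  68.6  34.1] F [-12.   45.4  11.5] T [ 3.858  1.543 -1.963] w0.0003 g22.5
```

At the end stop: 45 N of push, at the predicted travel. I back off and look.

```bash
python3 -m handwheel '{"claw":[0,0,0,0,0],"linear":[[0,0.8,0],[0,1.5,0],[0,3,1.5],[0,3,2.5],[0,3,2.5]],"rot":[[0,0,0],[0,0,0],[0,0,0],[0,0,0],[0,0,0]]}' >/dev/null
python3 -m handwheel '{"claw":[0,0,0,0,0],"linear":[[0,3,2.5],[0,3,2.5],[0,0,0],[0,0,0],[0,0,0]],"rot":[[0,0,0],[0,0,0],[0,0,0],[0,0,0],[0,0,0]]}' >/dev/null
python3 st.py
python3 - <<'E'
from h import *
t=snap("top","t5");s=snap("scene","s5")
f=lambda im,a,b,c,d:cv2.resize(im[b:d,a:c],(400,300),interpolation=cv2.INTER_CUBIC)
cv2.imwrite("pics/m5.png",np.vstack([np.hstack([f(t,265,145,365,220),f(s,280,170,400,260)]),np.hstack([f(s,120,150,400,360),f(t,140,120,380,300)])]))
E
```

```text
t28.30 tcp [56.73  3.57 18.71] grasp [56.74  5.03 19.92] y [ 1.    -0.006 -0.002] z [-0.006 -0.77  -0.638] q [ 19.8  32.2  81.9 -46.3  89.   31. ] F [ 0.   0.3 -0.6] T [0.303 0.045 0.005] w0.0004 g0.0
```

View pics/m5.png

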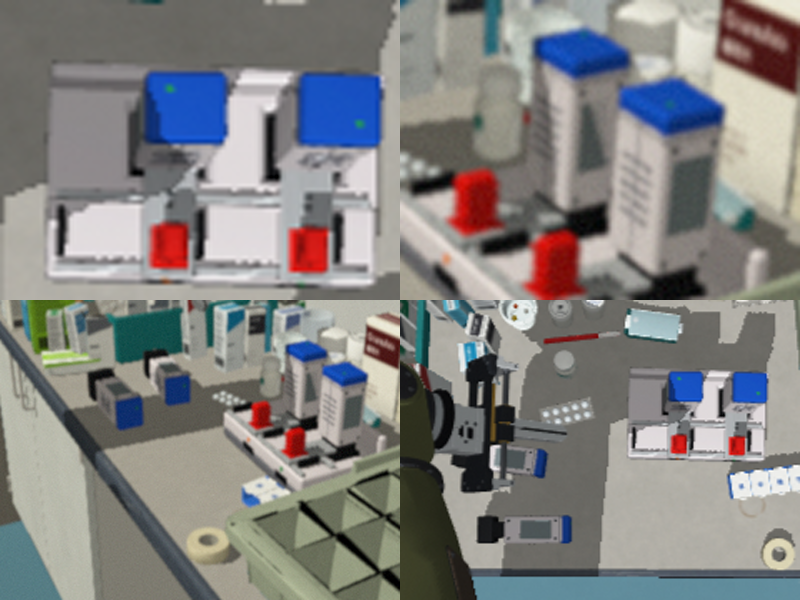

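The free bay's fin at (169,245) now sits in front of its pack exactly as the neighbour's does at (308,250). The loose packs lie flat, and the tape roll, pill box and bottle have not moved.

```bash
python3 -c "
from bench import order
print(order.finish_job())"
```

```text
the job is handed in; nothing more can be done
None
```

The sound pack is standing fully home in the free bay with the locking slide pushed to its end stop, the two loose packs are back lying on the bench, and the job is handed in at about 28 s; no verdict was returned.

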